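Close and latch the clamp frame of a vacuum former

ROBOT

A 7-joint arm with a two-finger parallel gripper is mounted at the origin on the work surface. World frame = base frame: x ahead of the robot, y to its left, z up, the work surface at z = 0. Lengths are in m, angles in rad, forces in N, time in s.
With the tool pointing down it reaches from about 0.425 to 0.8 m from the base axis. Payload 8.3 kg.
Tool frame: the origin (TCP) lies midway between the tips of the shut fingers; the grasp point (between the pads) lies grasp_offset behind it (grasp_offset is the distance from the TCP to the grasp point, in m); x points along the fingers, y is the direction in which the jaws open and shut, and the axes are right-handed (so a half turn about x gives the same grasp; the last joint's range is limited). The gripper opens to 85 mm and grips with 20 to 120 N. Pads are 22 mm wide; open, the fingers measure 114 mm over their backs; the gripper's body (76 mm by 85 mm) begins 54 mm behind the grasp point. The pads swing forward as they close: fully open they stand 13 mm farther back than shut.
Start: joints at [-1.272, 0.383, 0.016, 1.37, -0.006, 1.388, -0.046], TCP at [0.221, 0.585, 0.231] pointing down, gripper open.
Joint ranges: [-2.95, 2.95], [-0.25, 2.06], [-1.52, 1.56], [0.18, 2.33], [-1.44, 4.58], [0.02, 2.06], [-3.01, 3.01]. Speed limits (rad/s): [2.39, 2.39, 3.01, 3.01, 3.14, 3.14, 3.14].

INTERFACE

Orientations are given as a rotation vector (axis times angle).
In Python, from bench import movep, servo_line, set_joints, gripper_to, wait, ik, state, capture, camera_model, Unreachable, job_done, grasp_offset gives the robot as it stands. Calls block until the motion is done:
- movep(position, orientation): joint-space move of the TCP to a pose.
- servo_line(position, rotation=None, speed=0.15, stop_force=None): straight line of the TCP; rotation=None keeps the orientation; speed is the mean speed in m/s. With stop_force (N) it stops when the force on the tool has changed by that much, and returns True; else False.
- set_joints(angles): joint-space move.
- gripper_to(opening): opening from 0.0 (shut) to 1.0 (fully open); the grip force is fixed at half the most; returns when the fingers have stopped.
- wait(seconds).
- ik(position, orientation): joint angles nearest the present ones, or None.
- state(): the state.
- capture(name): name is "scene" or "top" or "wrist"; returns the picture (480x640x3 uint8, red, green, blue); there is no depth.
- camera_model(name): a dict with "fx", "fy", "cx", "cy" (pixels), "R" (3x3) and "t" (3): a world point X has camera coordinates R X + t. Camera axes: x right, y down, z forward; pixel columns grow to the right and rows downward; lengths in m; the calibration is good to about 2 mm. A picture is of the moment at which its call begins: read the wrist's pose just before it. camera_model takes no time and is no camera call; for the wrist camera it gives the pose at the moment of the call.
A pose or a line that the arm cannot do raises Unreachable and nothing moves.
- job_done(): hands the job in, once; it reports no verdict.
The state is a dict: "clock": time; "joint_pos": joint angles; "joint_velocities": joint speeds; "tau": joint torques, N m; "eef_pos": TCP position; "ee_rot": TCP orientation; "force": force on the tool from outside, world axes, zero at the start; "torque": the same for the moment, N m; "finger_gap": opening from 0.0 (shut) to 1.0 (fully open).
Only numpy, scipy, OpenCV 4.12 (cv2) and the standard library are available. Lean on these libraries where they do the work, as an engineer would, in place of code of your own. Each camera call takes 0.05 s, during which the arm holds its last target. There are 200 camera calls.

TASK

A clear plastic sheet is lying ready on the small vacuum former. Lower the raised clamp frame fully down onto the sheet, then swing the latch handle round so that its nose rides up the ramp of the keeper on the frame, over the crest, and drops into the low notch behind it. Never force the latch: let the handle rise as it climbs, stop as soon as the nose is home in its notch, and leave everything else on the bench where it is.

Things in the scene. Friction and masses are not known exactly. Their poses are not given: they have to be found in the camera images.
- former: Vacuum former, fixed: grey box 360 (x) x 400 (y) x 110 mm high. Origin under its centre, -x its front, z up; places below are in this frame, in mm. A clear sheet lies over the 200 mm square well in its top. Its heater is swung aside to -y: a 250 mm square box 190 to 255 up, centre x 90, y -385, on a post at x 158, y -178, arm above up to 270, grip reaching to x -72.
- frame: Clamp frame, a 256 mm square aluminium window of bars 28 wide (the front one 34), 17 thick, on a stiff hinge along y at the back (x 145, z 112): it stays where it is left, 1 to 6 N on the front bar moves it. Starts with its front raised by 0.45 to 0.75 rad; down, it lies flat on the sheet, the front bar at x -118 to -84, y -128 to 128, top at z 130. Origin: under the front bar's middle.
- frame_tab (a point): Centre of the top face of the frame's flat thumb tab, 44 (along y) x 30 mm, which juts forward from the front bar near its -y end; at x -130, y -100, z 130 of the former when the frame is closed. A place to push the frame down.
- bar_middle (a point): Middle of the top face of the frame's front bar, x -101, y 0, z 130 when closed. On the bar sits the steel keeper, 34 mm wide: going to +y, a 32 degree ramp 11.5 high and 18 long, a 4 mm crest, the notch (13.5 wide, floor 4 above the bar), a rigid end wall 17.5 high. It is screwed down in the bar's T-slot with the notch's middle anywhere from 13 to -y to 22 to +y of this point: find it by feel.
- latch_post (a point): Point on the upright axis of the latch post, x -138, y 0, z 137 of the former, in front of the front bar. The post (12 mm thick, 24 mm cap nut) ends at z 184.
- latch_knob (a point): Middle of the latch handle's upright black knob: 22 mm across, from 20 below to 18 above this point, 100 mm from the post axis; the 12 mm thick lever passes under it, its top 22 below. z 169.5 of the former when free. The whole handle rises with the nose along its post, against a spring: by about 9 mm on the crest, at most 15; in the notch it is 1 to 3 above free.
- latch_nose (a point): Centre of the latch's nose, a 12 mm steel ball 48 mm from the post axis, opposite the knob (z 137 of the former when free). Spring and weight press it down with 8 to 13 N. Sideways push needed at the knob: under 1 N when free, about 4 to 9 N up the ramp (more if the knob cannot rise), under 2 N on the crest and in the notch, then steeply more at the end wall: stop there below 12 N.
- latch (a joint): Turn (rad) of the latch handle, positive counter-clockwise from above; 0 to 0.25 at the start, stop at 2.4. At 0 the knob points to the former's +y, the nose to -y; at pi/2 the knob points to -x, the nose over the bar. Turning up, the nose meets the ramp at 0.5 to 1.45 and is in the notch 0.6 to 0.9 later (1.3 to 2.05), as the keeper sits.
- sanding_block: Cork block 105 x 65 x 32 mm, loose on the bench in front of the former, under the knob's sweep. Not to be moved. Origin under its centre.
- disc_b: Loose wooden disc, 44 mm across, 12 thick, lying on the former's top near its +y edge. Not to be moved. Origin under its centre.
- disc_a: Loose wooden disc, 60 mm across, 12 thick, on the bench. Not to be moved.
- steel_block: Loose steel block 100 x 60 x 22 mm. Not to be moved.
- foam_offcut: Loose block of pale foam 120 x 60 x 45 mm. Not to be moved.
- tape: Roll of tape lying flat, 96 mm across, 25 high. Not to be moved.
- knife: Craft knife lying flat, 160 mm long, 14 high. Not to be moved.

How it is judged:
By the outcome, as a careful person would: the job done as asked, in the order asked, and still so for the second after the job is handed in, with the robot touching nothing.
It also fails if it takes over 72 s, if anything falls off the work surface, if the arm or the gripper's body presses on something with over 40 N, if the wrist force passes 120 N, or if a joint passes its speed limit or range.

## Working session

There is one attempt and no reset: what is moved stays moved. The work goes in short steps, each a Python script; the robot and the scene stay as the last script left them, time stands still between calls to the robot, and variables do not carry over. Pictures are saved under pics/ and viewed, about 8 in all and at most 12, crops included, and the job is handed in when it is done.

```bash
ls; mkdir -p pics; python3 - <<'E'
from bench import *
import cv2,numpy as np
for n in("scene","top"):
    im=capture(n); cv2.imwrite(f"pics/{n}0.png",im[:,:,::-1]); m=camera_model(n); print(n,m)
s=state();print(s['clock'],s['eef_pos'],s['ee_rot'],s['force'],grasp_offset)
E
```

```text
pics
scene {'fx': 480.23167108722674, 'fy': 480.23167108722674, 'cx': 315.2156228068654, 'cy': 238.20647402418084, 'R': array([[ 0.97361078, -0.2282081 ,  0.00176303],
       [-0.1516004 , -0.65251303, -0.74245812],
       [ 0.17058536,  0.72259796, -0.66989016]]), 't': array([-0.54921261,  0.19140085,  1.21360407])}
top {'fx': 553.2820193537686, 'fy': 553.2820193537686, 'cx': 317.43204583082326, 'cy': 241.56154612311732, 'R': array([[-1.01797084e-02, -9.99947426e-01, -1.23230364e-03],
       [-9.97312211e-01,  1.02422892e-02, -7.25496339e-02],
       [ 7.25584413e-02,  4.90457344e-04, -9.97364042e-01]]), 't': array([-0.00146803,  0.54304599,  1.19521586])}
0.1 [0.22101107 0.58412088 0.2303558 ] [ 0.28241373  1.55239208 -0.28525318] [-0.5849981  -0.2381893  -0.02994325] 0.0187
```

View pics/scene0.png

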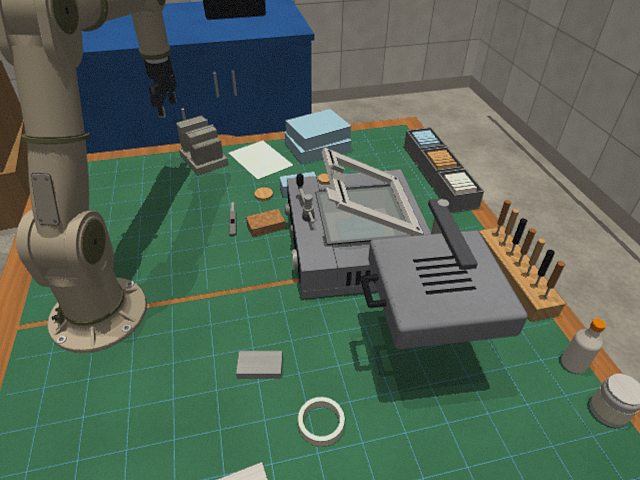

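View pics/top0.png

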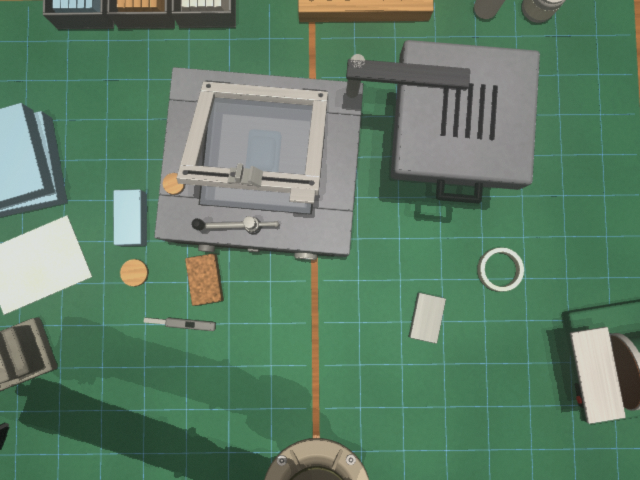

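The top view shows the former at about columns 157–361, rows 68–254. The raised frame's front bar is at row ~180, the post cap at (251,223), the knob at (199,225) and the tab near (302,195). The cork block is at (204,279) and disc_b at (173,184). I'll enlarge the crop for accurate corners.

```bash
python3 - <<'E'
import cv2
im=cv2.imread("pics/top0.png")[55:265,150:370]
im=cv2.resize(im,None,fx=2.8,fy=2.8,interpolation=cv2.INTER_CUBIC); cv2.imwrite("pics/c1.png",im)
E
```

```text
(no output)
```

View pics/c1.png

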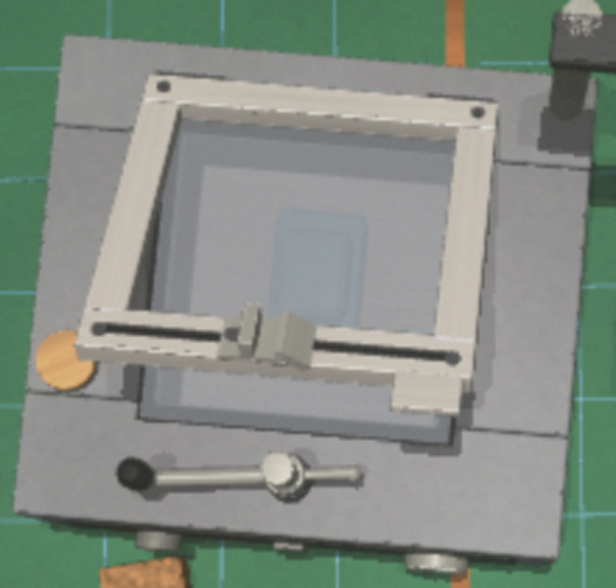

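```bash
cat > h.py <<'E'
import numpy as np
from bench import *
from scipy.spatial.transform import Rotation as Ro
def ray(name,uv):
    m=camera_model(name);R,t=np.array(m['R']),np.array(m['t'])
    d=R.T@np.array([(uv[0]-m['cx'])/m['fx'],(uv[1]-m['cy'])/m['fy'],1]);return -R.T@t,d
def onz(name,uv,z):
    c,d=ray(name,uv);return c+d*(z-c[2])/d[2]
E
cat > m.py <<'E'
from h import *
from scipy.optimize import least_squares
px=lambda u,v:(150+(u+.5)/2.8-.5,55+(v+.5)/2.8-.5)
obs=[((64,36),(180,200,110)),((15,513),(-180,200,110)),((556,560),(-180,-200,110)),((281,471),(-138,0,184))]
def f(p):
    c,s=np.cos(p[2]),np.sin(p[2])
    return np.concatenate([np.array([p[0]+c*X[0]/1e3-s*X[1]/1e3,p[1]+s*X[0]/1e3+c*X[1]/1e3])-onz("top",px(*u),X[2]/1e3)[:2] for u,X in obs])
r=least_squares(f,[.6,.1,0]);P=r.x;print("pose",P,"res mm",(r.fun*1e3).round(1))
c,s=np.cos(P[2]),np.sin(P[2]);M=np.array([[c,-s,0],[s,c,0],[0,0,1]]);T=np.array([P[0],P[1],0])
loc=lambda w:(M.T@(w-T))*1e3
for n,u,z in(("knob",(136,471),.1875),("nose",(355,473),.143),("cap",(281,471),.184)):
    l=loc(onz("top",px(*u),z));print(n,l.round(1),"latch",np.arctan2(-(l[0]+138),l[1]) if n=="knob" else "")
# frame angle: points of the raised frame at closed y, radius about the hinge
C,_=ray("top",(0,0));C=loc(C)
def raised(x0,y0,th,z0=130):
    a,b=x0-145,z0-112;return np.array([145+a*np.cos(th)+b*np.sin(th),y0,112-a*np.sin(th)+b*np.cos(th)])
m=camera_model("top")
def proj(l):
    w=M@(np.array(l)/1e3)+T;q=m['R']@w+m['t'];return np.array([m['fx']*q[0]/q[2]+m['cx'],m['fy']*q[1]/q[2]+m['cy']])
fr=[((80,345),(-118,128)),((392,405),(-145,-78)),((459,412),(-145,-122))]
g=lambda q:np.concatenate([proj(raised(*X,q[0]))-px(*u) for u,X in fr])
r=least_squares(g,[.6]);print("theta",r.x,r.fun.round(1))
th=r.x[0];print("tab",raised(-130,-100,th).round(1))
for u in((248,330),(285,335)):
    k=least_squares(lambda q:proj(raised(q[0],q[1],th,142))-px(*u),[-101,0]).x;print("keeper pt",u,k.round(1))
np.savez("p.npz",P=P,th=th)
for y in(-100,0,100): print((M@np.array([-.238,y/1e3,0])+T).round(3))
E
python3 m.py
```

```text
pose [ 0.70611952  0.10899483 -0.09529969] res mm [ 1.8  0.3 -1.3  2.1 -1.2 -3.7  0.8  1.3]
knob [-147.3   96.   187.5] latch 0.09655210966355864
nose [-131.7  -48.2  143. ] latch 
cap [-138.6   -1.4  184. ] latch 
theta [0.50520644] [-2.   0.1 -0.   0.4  1.   0. ]
tab [ -86.9 -100.   260.8]
keeper pt (248, 330) [-103.4   18.1]
keeper pt (285, 335) [-105.    -5.7]
[0.46  0.032 0.   ]
[0.469 0.132 0.   ]
[0.479 0.231 0.   ]
```

```bash
cat >> h.py <<'E'
try:
    d=np.load("p.npz");P=d['P'];th0=float(d['th'])
    c_,s_=np.cos(P[2]),np.sin(P[2]);M=np.array([[c_,-s_,0],[s_,c_,0],[0,0,1]]);T=np.array([P[0],P[1],0])
except OSError: pass
W=lambda x,y,z:M@(np.array([x,y,z])/1e3)+T   # former mm -> world
L=lambda w:(M.T@(np.array(w)-T))*1e3
def down(a):  # tool down, jaws along former-frame heading a
    y=M@np.array([np.cos(a),np.sin(a),0]);x=np.array([0,0,-1.])
    return Ro.from_matrix(np.c_[x,y,np.cross(x,y)]).as_rotvec()
def tab(th,dx=8):  # TCP place on the tab
    a,b=-275,18;return W(145+a*np.cos(th)+b*np.sin(th)+dx,-100,112-a*np.sin(th)+b*np.cos(th))
E
python3 - <<'E'
from h import *
R=Ro.from_rotvec(state()['ee_rot']).as_matrix();print("jaw dir now",R[:,1])
gripper_to(0.0)
p=np.array(state()['eef_pos']);servo_line([p[0],p[1],.36])
q=tab(th0);q[2]=.34
for a in(np.pi/2,-np.pi/2):print(a,ik(q,down(a)))
a=min((np.pi/2,-np.pi/2),key=lambda a:abs(ik(q,down(a))[6]));print(a)
movep(q,down(a));s=state();print(s['clock'],L(s['eef_pos']),s['force'])
# approach until contact
hit=servo_line(tab(th0+.03)-[0,0,.03],speed=.04,stop_force=1.5)
s=state();print(hit,s['clock'],L(s['eef_pos']).round(1),tab(th0)[2],s['force'])
import cv2;cv2.imwrite("pics/s1.png",capture("scene")[100:260,240:460,::-1].repeat(3,0).repeat(3,1))
E
```

```text
jaw dir now [ 0.35389255  0.93528431 -0.00182298]
1.5707963267948966 [-0.51678074  0.39255416  0.65389391  1.20096963 -0.23516076  1.62166937
  1.56265659]
-1.5707963267948966 [-0.59939456  0.41964041  0.79310727  1.20496712 -0.29509392  1.63056611
 -1.53588349]
-1.5707963267948966
4.3333 [-79.00025064 -98.60472409 339.79668015] [0.4200556  0.61434542 0.05785578]
True 6.1583 [-75.9 -99.9 256.2] 0.26084807038339813 [-0.67682462  1.01539038  0.62616448]
```

View pics/s1.png

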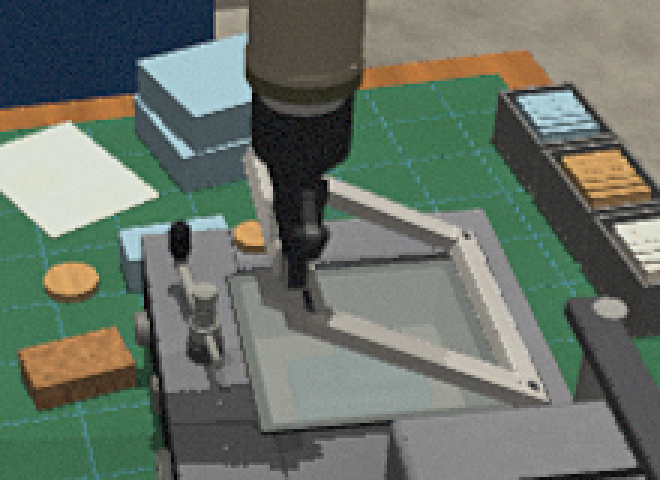

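The fingertips are on the tab at the frame's -y front corner, clear of the post and knob. Now I'll follow the hinge arc down.

```bash
python3 - <<'E'
from h import *
p0=np.array(state()['eef_pos']);off=p0-tab(th0,8)
for th in np.linspace(th0,0.04,9)[1:]:
    k=th/th0;h=servo_line(tab(th)+off*k,speed=.05,stop_force=15);s=state()
    print(round(th,2),h,L(s['eef_pos']).round(1),np.array(s['force']).round(1))
    if h:break
h=servo_line(tab(0)-[0,0,.008],speed=.02,stop_force=12);s=state()
print(h,s['clock'],L(s['eef_pos']).round(1),np.array(s['force']).round(1))
import cv2;cv2.imwrite("pics/s2.png",capture("scene")[100:260,240:460,::-1].repeat(3,0).repeat(3,1))
E
```

```text
0.45 False [-84.9 -99.7 242.9] [0.4 1.  0. ]
0.39 False [-92.6 -99.8 229.2] [-0.5  0.1  1. ]
0.33 False [-99.5 -99.8 215.2] [ 0.2  0.1 -0.8]
0.27 False [-105.6  -99.9  200.7] [-0.4 -0.5 -0.5]
0.21 False [-110.9  -99.9  185.9] [ 0.9 -0.   1. ]
0.16 False [-115.2  -99.9  170.9] [ 0.   0.2 -0.3]
0.1 False [-118.6 -100.   155.7] [0.8 0.7 1.5]
0.04 False [-121.1 -100.   140.3] [0.  0.3 0.4]
True 10.5333 [-121.4 -100.   130.2] [-2.9 -0.   7.1]
```

View pics/s2.png

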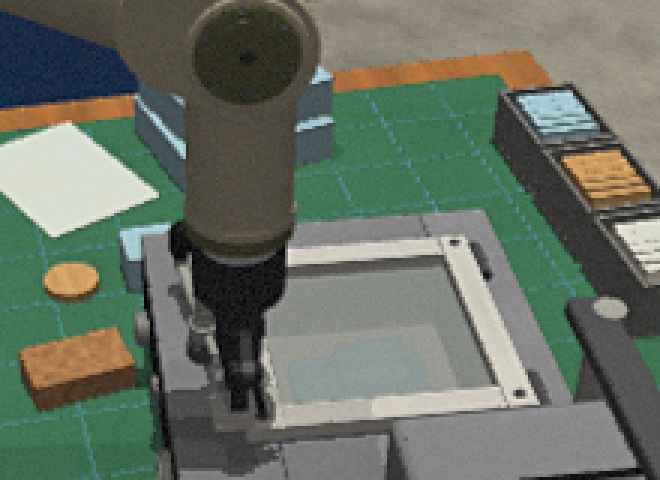

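Frame is down: the closed tip rests at z 130.2, as the closed frame should. I'll press once more to confirm, then go above the knob and check with the wrist camera.

```bash
cat >> h.py <<'E'
def knob(phi,z,r=100): return W(-138-r*np.sin(phi),r*np.cos(phi),z)
E
python3 - <<'E'
from h import *
p=np.array(state()['eef_pos']);h=servo_line(p-[0,0,.006],speed=.02,stop_force=10);s=state()
print(h,L(s['eef_pos']).round(1),np.array(s['force']).round(1))
servo_line([p[0],p[1],.28],speed=.25)
movep(knob(.097,270),down(.097));gripper_to(.7)
s=state();print(s['clock'],s['joint_pos'],L(s['eef_pos']).round(1),np.array(s['force']).round(1),s['finger_gap'])
for phi in(.5,1,1.5,2.1):print(phi,ik(knob(phi,157),down(phi)))
m=camera_model("wrist");im=capture("wrist");np.savez("w.npz",**m)
import cv2;cv2.imwrite("pics/w1.png",im[:,:,::-1])
for n,X in(("knob",knob(.097,187.5)),("post",W(-138,0,184)),("barmid",W(-101,0,130))):
    q=m['R']@X+m['t'];print(n,m['fx']*q[0]/q[2]+m['cx'],m['fy']*q[1]/q[2]+m['cy'])
E
```

```text
True [-121.4 -100.   130.2] [-3.3 -0.1  8.4]
13.2917 [-0.75108985  0.35427266  0.44720305  1.36264236 -0.15161501  1.45831849
 -0.30960181] [-147.7   99.5  270. ] [-0.3 -0.2  0.6] 0.7022713017075464
0.5 [-0.73608938  0.32365947  0.36890861  1.6451813  -0.12356316  1.19578997
  0.06539826]
1 [-0.6894722   0.2177763   0.31163024  1.76783858 -0.07209906  1.16710158
  0.54831332]
1.5 [-0.60549561  0.14453982  0.27927992  1.84919237 -0.04344192  1.15373717
  1.0933257 ]
2.1 [-0.4675386   0.13248005  0.25753815  1.86155374 -0.03683291  1.15213165
  1.80752013]
knob 318.9703573811403 243.9288331675066
post 318.85001689781564 376.61865225538185
barmid 362.72605524156904 338.00058670087935
```

View pics/w1.png

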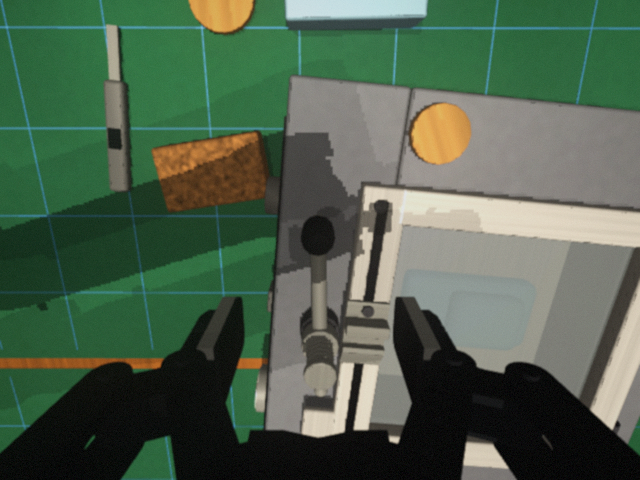

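The wrist view shows the knob at (318,235), centred between the fingers. The post cap is at (320,378), matching the prediction to within 2 px. The keeper is at about (365,335) near mid-bar, and the frame is flat. Next: lower around the knob, then sweep by feel.

```bash
cat > sweep.py <<'E'
from h import *
tang=lambda phi:M@np.array([-np.cos(phi),-np.sin(phi),0])
def F(n=4):
    v=[]
    for _ in range(n): v.append(state()['force']);wait(.01)
    return np.mean(v,0)
def step(phi,z,speed=.03,sf=9): return servo_line(knob(phi,z),down(phi),speed=speed,stop_force=sf)
E
python3 - <<'E'
from sweep import *
h=servo_line(knob(.097,157),speed=.12,stop_force=4);s=state();print(h,s['clock'],L(s['eef_pos']).round(1))
if h: raise SystemExit
gripper_to(.38);s=state();print("gap",s['finger_gap'],s['clock'])
F0=F(10);print("F0",F0.round(2))
phi=.097;z=157;pc=None;low=0
while phi<2.0:
    phi+=.03 if pc is None else .02
    if pc is not None: z=157+min(9,30*(np.cos(pc)-np.cos(phi)))
    h=step(phi,z);f=F()-F0;ft=-f@tang(phi)
    if pc is None and ft>2.5: pc=phi-.03
    if pc is not None or h: print(round(phi,3),round(z,1),h,"ft %.1f fz %.1f t %.2f"%(ft,f[2],state()['clock']))
    if ft>12 or h: break
    if pc is not None and phi>pc+.3:
        low=low+1 if ft<2 else 0
        if low>=3: break
np.savez("st.npz",phi=phi,z=z,F0=F0,pc=-1 if pc is None else pc)
print(L(state()['eef_pos']).round(1),state()['clock'])
E
```

```text
False 14.4333 [-147.2   99.7  157.9]
gap 0.38075055427220883 14.8083
F0 [0.17 0.34 0.13]
1.177 157 False ft 3.7 fz -1.8 t 25.09
1.197 158.4 False ft 4.9 fz -3.2 t 25.38
1.217 158.9 False ft 4.3 fz -3.0 t 25.66
1.237 159.5 False ft 3.3 fz -2.4 t 25.94
1.257 160.1 False ft 4.6 fz -3.2 t 26.23
1.277 160.6 False ft 4.3 fz -3.2 t 26.51
1.297 161.2 False ft 5.2 fz -3.7 t 26.79
1.317 161.8 False ft 4.5 fz -3.5 t 27.07
1.337 162.4 False ft 5.7 fz -3.4 t 27.36
1.357 163.0 False ft 5.0 fz -3.6 t 27.64
1.377 163.6 False ft 4.6 fz -3.3 t 27.93
1.397 164.1 False ft 5.2 fz -3.8 t 28.21
1.417 164.7 False ft 5.1 fz -4.0 t 28.49
1.437 165.3 False ft 3.9 fz -3.5 t 28.77
1.457 165.9 False ft 0.9 fz -1.2 t 29.06
1.477 166 False ft 1.3 fz -1.1 t 29.34
1.497 166 False ft 0.2 fz -0.8 t 29.62
[-237.8    7.   166. ] 29.625
```

```bash
python3 - <<'E'
from sweep import *
d=np.load("st.npz");phi=float(d['phi']);z=float(d['z']);F0=d['F0']
while phi<2.06:
    phi+=.012
    h=step(phi,z,speed=.03,sf=5);f=F()-F0;ft=-f@tang(phi)
    print(round(phi,3),h,"ft %.1f fr %.1f fz %.1f t %.2f"%(ft,f@(M@np.array([-np.sin(phi),np.cos(phi),0])),f[2],state()['clock']))
    if h or ft>4.5: break
np.savez("st.npz",phi=phi,z=z,F0=F0,pc=0)
import cv2
m=camera_model("wrist");cv2.imwrite("pics/w2.png",capture("wrist")[:,:,::-1])
cv2.imwrite("pics/t2.png",capture("top")[:,:,::-1]);cv2.imwrite("pics/s3.png",capture("scene")[120:240,260:420,::-1].repeat(4,0).repeat(4,1))
print(L(state()['eef_pos']).round(1),state()['clock'])
E
```

```text
1.509 False ft 1.7 fr -0.1 fz -0.8 t 29.91
1.521 False ft 2.0 fr -0.5 fz -1.0 t 30.19
1.533 False ft 1.7 fr -0.6 fz -1.0 t 30.48
1.545 False ft 1.0 fr -0.7 fz -0.8 t 30.76
1.557 False ft -0.8 fr -0.3 fz -0.3 t 31.04
1.569 False ft -0.3 fr -0.3 fz -0.2 t 31.32
1.581 False ft 0.7 fr 0.0 fz 0.2 t 31.61
1.593 False ft -0.6 fr 0.3 fz -0.3 t 31.89
1.605 False ft -0.5 fr 0.1 fz 0.2 t 32.17
1.617 False ft -0.3 fr -0.2 fz -0.3 t 32.46
1.629 False ft -0.3 fr 0.4 fz -0.2 t 32.74
1.641 False ft -0.6 fr 0.6 fz -0.3 t 33.02
1.653 False ft -0.5 fr 0.1 fz 0.2 t 33.31
1.665 False ft -0.5 fr -0.2 fz -0.3 t 33.59
1.677 False ft -0.3 fr 0.1 fz 0.1 t 33.88
1.689 False ft -0.1 fr 0.3 fz 0.0 t 34.16
1.701 False ft 0.9 fr -0.8 fz -0.1 t 34.44
1.713 False ft 1.9 fr -0.3 fz -0.2 t 34.73
1.725 False ft 2.4 fr -0.6 fz -0.1 t 35.01
1.737 False ft 1.3 fr -0.5 fz 0.2 t 35.29
1.749 False ft 2.8 fr -0.7 fz -0.4 t 35.58
1.761 False ft 4.7 fr -1.4 fz -0.4 t 35.86
[-236.1  -18.1  166.1] 36.0083
```

View pics/w2.png

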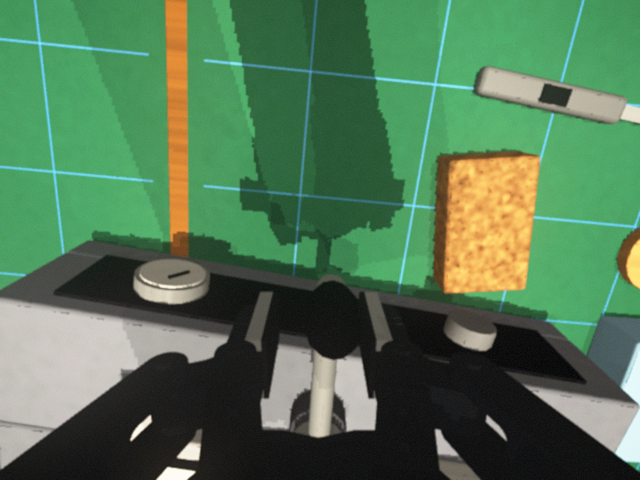

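Profile: ramp from 1.15, crest up to about 1.55, then the knob ran ahead with no contact as the nose dropped. Light contact resumed at 1.70 and rose to 4.7 N at 1.76, which is the end wall. I'll stop here, back off, lift clear and check.

```bash
python3 - <<'E'
from sweep import *
import cv2
d=np.load("st.npz");phi=float(d['phi']);z=float(d['z'])
step(phi-.045,z);print("F after back-off",(F()-d['F0']).round(1))
servo_line(knob(phi-.045,300),speed=.15,stop_force=4);s=state();print(s['clock'],L(s['eef_pos']).round(1))
p=knob(phi,300);servo_line([p[0]-.0,p[1]+.12,.33],speed=.25)
set_joints([-1.272,0.383,0.016,1.37,-0.006,1.388,-0.046]);print(state()['clock'])
t=capture("top");cv2.imwrite("pics/t3.png",t[:,:,::-1]);sc=capture("scene");cv2.imwrite("pics/s4f.png",sc[:,:,::-1])
a=cv2.resize(t[160:270,150:350,::-1],(800,440),interpolation=cv2.INTER_CUBIC)[:, :]
b=cv2.resize(sc[155:255,265:445,::-1],(800,444),interpolation=cv2.INTER_CUBIC)[:440]
cv2.imwrite("pics/c4.png",cv2.resize(np.vstack([a,b]),(545,600)))
for nm in("top","scene"):
    m=camera_model(nm)
    for ph in(1.6,1.72):
        for dz in (2,9):
            q=m['R']@knob(ph,187.5+dz)+m['t'];print(nm,ph,dz,(m['fx']*q[0]/q[2]+m['cx']).round(1),(m['fy']*q[1]/q[2]+m['cy']).round(1))
E
```

```text
F after back-off [-0.2 -0.3  0.1]
37.3833 [-237.4  -14.7  299. ]
39.6333
top 1.6 2 245.5 275.0
top 1.6 9 245.0 275.0
top 1.72 2 251.9 275.0
top 1.72 9 251.5 274.9
scene 1.6 2 268.8 198.4
scene 1.6 9 268.7 196.3
scene 1.72 2 269.5 201.1
scene 1.72 9 269.4 199.0
```

View pics/c4.png

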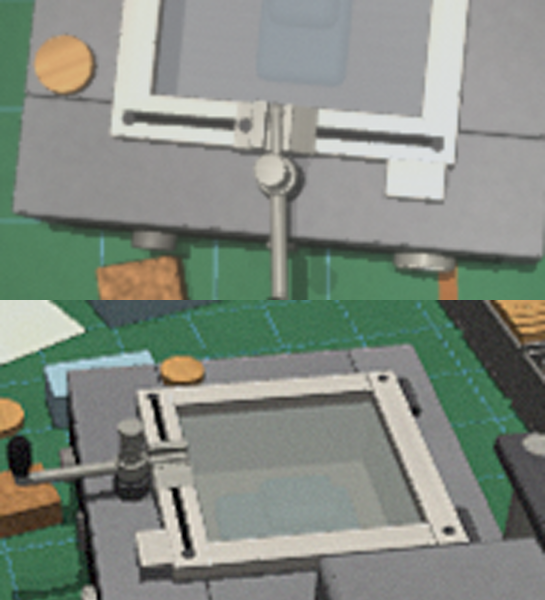

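The nose is at crop (275,110), between the end wall (260) and the ramp and crest (303), so it is in the notch. The frame is flat. I'll check the knob height by triangulation and compare the loose items before and after.

```bash
python3 - <<'E'
from h import *
import cv2
t=cv2.imread("pics/t3.png");s=cv2.imread("pics/s4f.png");t0=cv2.imread("pics/top0.png")
def blob(im,x0,x1,y0,y1):
    m=(im[y0:y1,x0:x1].max(2)<45).astype(np.uint8);n,l,st,c=cv2.connectedComponentsWithStats(m)
    i=1+np.argmax(st[1:,4]);print(st[i]);return c[i]+[x0,y0]
a=blob(t,235,270,262,295);b=blob(s,258,282,190,220)
(c1,d1),(c2,d2)=ray("top",a),ray("scene",b)
k=np.linalg.lstsq(np.c_[d1,-d2],c2-c1,rcond=None)[0];p,q=c1+k[0]*d1,c2+k[1]*d2
l=L((p+q)/2);print("knob",l.round(1),"gap mm",(np.linalg.norm(p-q)*1e3).round(1),"latch",np.arctan2(-(l[0]+138),l[1]))
for n,(x0,x1,y0,y1) in dict(cork=(183,225,250,308),disc_b=(160,186,172,197),disc_a=(117,150,257,290),steel=(408,448,288,346),foam=(108,146,185,248),tape=(475,528,243,295),knife=(140,218,312,332)).items():
    A,B=(cv2.cvtColor(i[y0:y1,x0:x1],cv2.COLOR_BGR2GRAY).astype(np.float32) for i in(t0,t));sh,r=cv2.phaseCorrelate(A,B);print(n,np.round(sh,2),round(r,2))
E
```

```text
Traceback (most recent call last):
ValueError: attempt to get argmax of an empty sequence
```

```bash
python3 - <<'E'
from h import *
import cv2
t=cv2.imread("pics/t3.png");s=cv2.imread("pics/s4f.png");t0=cv2.imread("pics/top0.png")
print([t[y,252].tolist() for y in range(262,284,3)])
def blob(im,x0,x1,y0,y1):
    m=(im[y0:y1,x0:x1].max(2)<65).astype(np.uint8);n,l,st,c=cv2.connectedComponentsWithStats(m)
    i=1+np.argmax(st[1:,4]);print(st[i]);return c[i]+[x0,y0]
for n,(x0,x1,y0,y1) in dict(cork=(183,225,250,308),disc_b=(160,186,172,197),disc_a=(117,150,257,290),steel=(408,448,288,346),foam=(108,146,185,248),tape=(475,528,243,295),knife=(140,218,312,332)).items():
    A,B=(cv2.cvtColor(i[y0:y1,x0:x1],cv2.COLOR_BGR2GRAY).astype(np.float32) for i in(t0,t));sh,r=cv2.phaseCorrelate(A,B);print(n,np.round(sh,2),round(r,2))
a=blob(t,235,270,262,295);b=blob(s,258,282,190,220)
(c1,d1),(c2,d2)=ray("top",a),ray("scene",b)
k=np.linalg.lstsq(np.c_[d1,-d2],c2-c1,rcond=None)[0];p,q=c1+k[0]*d1,c2+k[1]*d2
l=L((p+q)/2);print("knob",l.round(1),"gap mm",(np.linalg.norm(p-q)*1e3).round(1),"latch",np.arctan2(-(l[0]+138),l[1]))
E
```

```text
[[178, 191, 194], [182, 195, 198], [153, 164, 166], [41, 48, 42], [62, 67, 63], [42, 48, 42], [74, 90, 59], [97, 134, 81]]
cork [ 0.5  -0.01] 0.99
disc_b [ 1.21 -0.11] 0.43
disc_a [0.02 0.02] 1.0
steel [-0.06 -0.07] 1.0
foam [-0.01 -0.  ] 1.01
tape [0.02 0.03] 0.99
knife [-0.02  0.03] 1.0
[10  8 12 10 90]
[ 9 10  8 15 93]
knob [-235.4  -10.3  168.5] gap mm 1.5 latch 1.6760307620526975
```

```bash
python3 - <<'E'
from h import *
import cv2
for f in("top0","t3"):
    h=cv2.cvtColor(cv2.imread(f"pics/{f}.png"),cv2.COLOR_BGR2HSV)
    for n,(x0,x1,y0,y1) in dict(cork=(183,225,250,308),disc_b=(160,186,172,197)).items():
        w=h[y0:y1,x0:x1];m=((w[...,0]<22)&(w[...,1]>110)).astype(np.uint8);c=max(cv2.findContours(m,0,2)[0],key=cv2.contourArea);print(f,n,cv2.minAreaRect(c))
job_done()
E
```

```text
top0 cork ((20.108108520507812, 29.148649215698242), (47.67570495605469, 30.08501625061035), 80.53767395019531)
top0 disc_b ((11.818470001220703, 11.917200088500977), (19.313703536987305, 16.83963394165039), 61.38954162597656)
t3 cork ((19.945945739746094, 29.175676345825195), (47.67570495605469, 29.756216049194336), 80.53767395019531)
t3 disc_b ((13.250001907348633, 11.24999713897705), (18.973661422729492, 19.922346115112305), 71.56504821777344)
the job is handed in; nothing more can be done
```

The clamp frame is closed and the latch nose is home in its notch. I handed the job in at about 40 s on the robot clock.

- **Frame:** I pushed it down at the tab, following the hinge arc. It stopped firm with the tab at z 130.2, against 130 when closed, and a second press did not move it further.
- **Latch:** I swept the knob with the fingers loosely around it, raising the tool as the handle climbed.
    - The ramp took 4–6 N.
    - Past the crest the force fell to zero, and the knob ran ahead as the nose dropped.
    - I stopped at the first rise at the end wall, 4.7 N, then backed off and moved the arm away.
- **Nose position:** The final pictures show the nose between the crest and the end wall, with the frame flat. Knob position from two views gives a latch angle of about 1.68 rad. Its height came out at about 168.5, against 170.5–172.5 expected in the notch. That is within the error of this measurement and well below the crest height of about 178.5.
- **Loose items:** Disc_a, the steel block, foam, tape and knife show no shift in the before and after top views. The other two gave less clear results:
    - **Cork block:** an image-shift check gave 0.5 px, but its outline moved by under 0.2 px, so I put the difference down to the handle's changed shadow.
    - **disc_b:** its outline appears to shift by 1–1.5 px. The raised frame's corner partly hid it in the first picture and nothing went near it, so I take it as unmoved, but this check is not clean.

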